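Park the index plunger and shift the fixture carriage

TASK

Free the carriage of the yellow alignment fixture: pull its sprung index plunger out by the black tee handle and twist it into the rest notch so that it stays retracted by itself. Then slide the carriage by its post all the way to the stop at the other end of its rails, and let go. Leave the tray, the meter and the bottle where they are.

Things in the scene. Friction and masses are not known exactly. Their poses are not given: they have to be found in the camera images.
- fixture: Fixture fixed to the bench: yellow base plate 210 (x) x 250 (y) x 12 mm, spanning x -105..105, y -105..145 mm about the origin, which lies on the bench; z up. On its -x half an aluminium barrel (52 mm diameter) holds the plunger and leans 35 deg from vertical towards -x; its crown's centre is at (-45, 0, 90) mm. On its +x half the carriage runs along y. Tallest point: the tee, about 160 mm.
- tee_grip (a point): Centre of the black bar of the tee handle, the plunger's head: 72 mm long (x), 16 wide (y), 20 tall (z). z is the plunger's axis, pointing out along the pull, 35 deg from vertical; it stays fixed in the fixture. With the plunger in, this point is 32 mm above the barrel's steel crown (diameter 50); between them only a 14 mm stem. Pulling moves it along z, twisting turns it about z.
- plunger (a joint): Pull-out (m): 0 = fully in, nose locks the carriage; end stop 0.024. A spring draws it in with 9 N at 0, 13 N at 0.018. Its cross pin lies in a deep slot of the crown: it can be twisted only when pulled beyond 0.0175 (0.020 to 0.022 is comfortable). At rest in the notch it reads about 0.013; resting wrongly on the crown between slot and notch, 0.0175.
- tee (a joint): Twist of the tee about its z (rad, positive = anticlockwise seen from the handle's end): about 0 at the start (bar along the fixture's y), 1.2 in the rest notch, hard stop 1.45. The notch is a V: let in between 1.0 and 1.4, the pin slides down to 1.2 by itself.
- post_top (a point): Centre of the top face of the carriage's steel post: upright cylinder 28 mm diameter, 42 mm tall, on the aluminium carriage (86 x 80 mm, its top 55 mm above the bench). The post's top is 97 mm above the bench. Axes as the fixture's.
- carriage (a joint): Position of the carriage along the fixture's +y (m): 0 = the locked start position, 0.07 = against the stop at the far +y end. It slides with 3 N of friction and stays where it is left; while the plunger is in, it is locked to within about 2 mm.
- tray: Loose blue plastic tray 200 (x) x 130 (y) x 45 mm tall with metal pieces in it, origin under its centre. To be left alone.
- meter: Loose grey hand meter lying flat, 170 (x) x 90 (y) x 40 mm (50 with its dial), origin under its centre. To be left alone.
- bottle: Loose white dispenser bottle, 56 mm diameter, 130 mm tall, standing, origin under its centre. To be left alone.

How it is judged:
By the outcome, as a careful person would: the job done as asked, in the order asked, and still so for the second after the job is handed in, with the robot touching nothing.
It also fails if it takes over 45 s, if anything falls off the work surface, if the arm or the gripper's body presses on something with over 40 N, if the wrist force passes 120 N, or if a joint passes its speed limit or range.

ROBOT

A 6-joint arm with a two-finger parallel gripper is mounted at the origin on the work surface. World frame = base frame: x ahead of the robot, y to its left, z up, the work surface at z = 0. Lengths are in m, angles in rad, forces in N, time in s.
With the tool pointing down it reaches from about 0.3 to 0.85 m from the base axis. Payload 4.2 kg.
Tool frame: the origin (TCP) lies at the very end of the fingers, on their centre line; the grasp point (between the pads) lies 19 mm behind it; z points along the fingers, y is the line along which they close (so a half turn about z gives the same grasp; the last joint's range is limited). The gripper opens to 91 mm and grips with 3 to 60 N. Pads are 32 mm wide; open, the fingers measure 118 mm over their backs; the gripper's body (76 mm by 178 mm) begins 60 mm behind the grasp point.
Start: joints at [-1.218, 0.32, 1.565, -0, 1.257, -0.02], TCP at [0.209, -0.536, 0.214] pointing down, gripper open.
Joint ranges: [-3.11, 3.11], [-0.84, 2.01], [0.21, 2.61], [-1.34, 4.49], [0.05, 2.63], [-2.56, 2.56]. Speed limits (rad/s): [2.57, 2.57, 3.14, 3.14, 3.14, 3.14].

INTERFACE

Orientations are given as a unit quaternion [x, y, z, w].
In Python, from bench import * gives the robot as it stands. The module is installed in compiled form; this text tells all that it offers.
- The arm moves only by the tool servo_tool, never from a script. Its argument "increments" is a list of rows, each an object with "translation": the shift along the tool's x, y, z in mm, a list of three; "roll": the turn about the tool's z in degrees; "gripper": the finger opening in mm, from 0 to 91.2. A call has 1 to 20 rows; each row shifts and turns the commanded pose from where the row before left it, along the tool's axes as they then stand; what a row does not reach is not made up. A row lasts 1/12 s, in which the tool goes at most 41.7 mm and 7.16 degrees, less where a joint would pass 70% of its speed; a pose out of reach is approached as far as the arm can. A call with a gripper value outside its range is refused whole. The fingers move at their own pace and stop on an object; "force" is the grip in N (left out, the last holds). Time passes only in rows, so rows that do not move let the fingers close. It gives the time, the measured TCP pose, the force, the opening and the grip force at its end, in the units of the state.
- get_state(): the state, without advancing time (a new reading comes with each control period).
- read_camera(name): name is "scene" or "top" or "wrist"; returns a dict with "img" (480x640x3 uint8, red, green, blue), "K" (3x3 intrinsics, pixels), "R" (3x3) and "t" (3): a world point X has camera coordinates R X + t; the wrist camera has in their place "T_tool_cam" (4x4, takes a point from camera to tool coordinates, whose origin is the TCP and whose axes are the flange's). Camera axes: x right, y down, z forward; pixel columns grow to the right and rows downward; lengths in m; the calibration is good to about 2 mm. A picture is of the moment at which its call begins: read the wrist's pose just before it. There is no depth.
- finish_job(): hands the job in; it is judged then, once.
Trained networks look in a picture, given as the dict that the camera call returned (one of the last four; its "shot" number tells which), for a name from the list of things; names that differ only in an ending like _2 or _b are one class to them, and where a whole thing is asked for, a point or a joint stands for the part that bears it (a point fixed in the world has none). Each returns a list of dicts, best first, with "conf" (0 to 1); they miss things now and then, are a little off and sometimes report something else, mostly with a low value. They report only what shows in the picture. A call takes as long as a camera call.
- search_frame(picture, label): "centre" ([column, row] in pixels, amid what is visible of it).
- mark_of(picture, label): "centre" ([column, row] in pixels: a listed point, or the origin of a listed thing).
The state is a dict: "clock": time; "joints": joint angles; "qvel": joint speeds; "tau": joint torques, N m; "tool_pos": TCP position; "tool_rot": TCP orientation; "ft_force": force on the tool from outside, world axes, zero at the start; "moment": the same for the moment, N m; "finger_gap": finger opening in m; "gripper_force": force on a finger pad.
Only numpy, scipy, OpenCV 4.12 (cv2) and the standard library are available. Lean on these libraries where they do the work, as an engineer would, in place of code of your own. Each camera call takes 0.05 s, during which the arm holds its last target. There are 200 camera calls.

## Working session

There is one attempt and no reset: what is moved stays moved. The work goes in short steps, Python scripts to look and compute and a tool call to move; the robot and the scene stay as the last step left them, time stands still between calls to the robot, and variables do not carry over. Pictures are saved under pics/ and viewed, at most 10 in all, crops included, and the job is handed in when it is done.

Besides the shell and the picture viewer there is one more tool, called after "Emit:" as name([rows], argument=value, ...), one row to a line, values as JSON. servo_tool: Moves the arm, as the interface text tells. Its arguments: {"type":"object","properties":{"increments":{"type":"array","items":{"type":"object","properties":{"translation":{"type":"array","items":{"type":"number"}},"roll":{"type":"number"},"gripper":{"type":"number"}}}},"force":{"type":"number"}},"required":["increments"]}

```bash
mkdir -p pics; cat > h.py <<'E'
from bench import *
import numpy as np, cv2
from scipy.spatial.transform import Rotation as Rn
def proj(c,X): 
    p=c["K"]@(c["R"]@np.asarray(X,float)+c["t"]); return p[:2]/p[2]
def ray(c,uv):
    d=c["R"].T@np.linalg.inv(c["K"])@np.array([*uv,1.]); return -c["R"].T@c["t"], d/np.linalg.norm(d)
def onz(c,uv,z):
    o,d=ray(c,uv); return o+d*(z-o[2])/d[2]
def tri(rs):
    A=sum(np.eye(3)-np.outer(d,d) for o,d in rs); b=sum((np.eye(3)-np.outer(d,d))@o for o,d in rs)
    X=np.linalg.solve(A,b); return X,[np.linalg.norm(np.cross(X-o,d)) for o,d in rs]
def wrist():
    s=get_state(); c=read_camera("wrist"); R=Rn.from_quat(s["tool_rot"]).as_matrix(); T=c["T_tool_cam"]
    Rc=R@T[:3,:3]; o=R@T[:3,3]+np.array(s["tool_pos"]); c["R"]=Rc.T; c["t"]=-Rc.T@o; return c
E
cat > a.py <<'E'
from h import *
s=get_state(); print(s)
cs={n:(wrist() if n=="wrist" else read_camera(n)) for n in ("scene","top","wrist")}
for n,c in cs.items():
    cv2.imwrite(f"pics/{n}0.png",c["img"][:,:,::-1])
    print(n, "pos",-c["R"].T@c["t"], "fwd",c["R"][2])
    for l in ("fixture","tee_grip","post_top","tray","meter","bottle"):
        for r in mark_of(c,l)[:2]: print(n,l,np.round(r["centre"],1),round(r["conf"],2), np.round(onz(c,r["centre"],{"post_top":.097,"tee_grip":.116}.get(l,0)),3))
for l in ("tee_grip","post_top","fixture"):
    try:
        print(l,tri([ray(cs[n],mark_of(cs[n],l)[0]["centre"]) for n in ("scene","top")]))
    except Exception as e: print(l,e)
E
python3 a.py
```

```text
{'clock': 0.0, 'joints': array([-1.21797531e+00,  3.20295113e-01,  1.56570922e+00, -6.07134297e-06,
        1.25741371e+00, -1.99894828e-02]), 'qvel': array([ 0.00170273,  0.00109881, -0.00111316,  0.00119751,  0.00067038,
       -0.0014401 ]), 'tau': array([ 1.16596955e-03, -4.12451684e+01, -2.31973171e+01,  7.27952574e-02,
        4.57403704e-02, -1.53863912e-04]), 'tool_pos': array([ 0.2092566 , -0.53500388,  0.21310673]), 'tool_rot': array([ 9.82676206e-01,  1.85328468e-01, -1.54033668e-04, -8.99606779e-04]), 'ft_force': array([0.37281573, 0.45404002, 0.54736884]), 'moment': array([ 0.01694726, -0.00628102,  0.05287029]), 'gripper_force': 0.0, 'finger_gap': 0.09130051628700078}
scene pos [ 1.21884672 -0.16448285  0.92096964] fwd [-0.53931995  0.22310113 -0.81200978]
scene fixture [310.6 237. ] 0.95 [0.578 0.09  0.   ]
scene tee_grip [308.6 187.2] 0.51 [0.516 0.11  0.116]
scene post_top [321.2 231.1] 0.57 [0.639 0.093 0.097]
scene tray [421.  227.9] 0.71 [0.657 0.368 0.   ]
scene meter [213.6 255.7] 0.56 [ 0.542 -0.154  0.   ]
scene bottle [326.6 300.8] 0.71 [0.763 0.056 0.   ]
to
[... 306 characters left out ...]
41.7] 0.85 [0.648 0.368 0.   ]
top meter [399.1 284.1] 0.89 [ 0.543 -0.147  0.   ]
top meter [297.7 296.6] 0.73 [0.512 0.103 0.   ]
top bottle [321.  196.7] 0.81 [0.763 0.045 0.   ]
top bottle [297.2 294.5] 0.61 [0.517 0.104 0.   ]
wrist pos [ 0.27723206 -0.50938346  0.38341396] fwd [-0.24257183 -0.09415983 -0.96555312]
tee_grip (array([0.51351113, 0.10518117, 0.11447541]), [np.float64(0.00539610643560262), np.float64(0.005396106435602665)])
post_top (array([0.63141331, 0.0901982 , 0.08885928]), [np.float64(0.0051746113681138736), np.float64(0.005174611368113888)])
fixture (array([ 0.57590698,  0.08949665, -0.00200998]), [np.float64(0.0015931138510937178), np.float64(0.0015931138510937495)])
```

View pics/scene0.png

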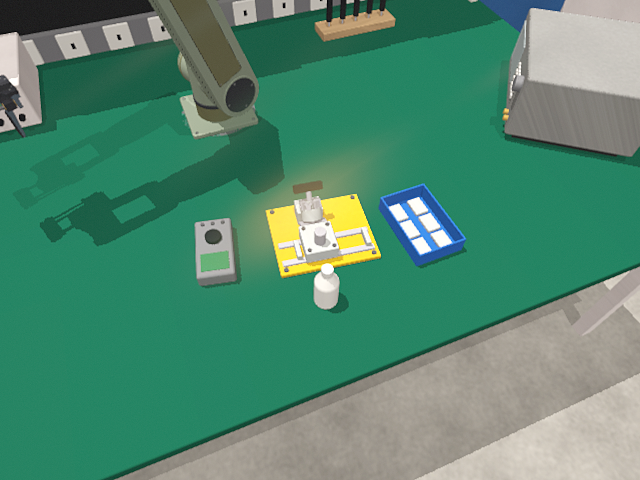

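View pics/top0.png

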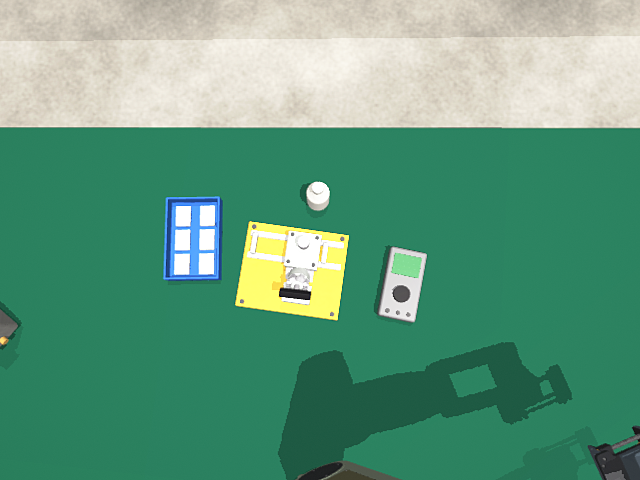

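The scene view shows the fixture at about (320,235), with the tee bar at (308,187), the post at (320,233), the bottle at (326,290), the tray at (421,227) and the meter at (214,250). In the top view the plate corners are near (249,222), (348,236), (337,319) and (236,305). The bar runs (280,292)–(311,296) and the post is at (304,241).

```bash
cat > b.py <<'E'
from h import *
c=read_camera("top"); hsv=cv2.cvtColor(c["img"],cv2.COLOR_RGB2HSV)
m=cv2.inRange(hsv,(20,150,120),(35,255,255)); k=cv2.connectedComponentsWithStats(m); i=1+np.argmax(k[2][1:,4])
pts=np.argwhere(k[1]==i)[:,::-1]
P=np.array([onz(c,p,.012)[:2] for p in pts],np.float32)
r=cv2.minAreaRect(P); print(r); print(cv2.boxPoints(r))
b=cv2.boxPoints(r)
s=get_state(); R=Rn.from_quat(s["tool_rot"]).as_matrix(); print("tool x,y",R[:,0],R[:,1],s["clock"])
E
python3 b.py
```

```text
((0.6021466851234436, 0.10968687385320663), (0.25304070115089417, 0.15053120255470276), 87.21527862548828)
[[ 0.5208232  -0.01302741]
 [ 0.6711766  -0.02034074]
 [ 0.6834702   0.23240116]
 [ 0.53311676  0.23971449]]
tool x,y [9.31302921e-01 3.64245615e-01 3.56462188e-05] [ 3.64245609e-01 -9.31302918e-01  1.06069013e-04] 1.4
```

```bash
cat > c.py <<'E'
from h import *
c=read_camera("top"); Q=np.array([onz(c,p,.012)[:2] for p in [(249,222),(348,236),(337,319),(236,305)]]); print(Q)
x=(Q[0]+Q[1]-Q[2]-Q[3])/2; y=(Q[0]+Q[3]-Q[1]-Q[2])/2; print(np.linalg.norm(x),np.linalg.norm(y))
th=np.arctan2(x[1],x[0]); th2=np.arctan2(-y[0],y[1]); print(np.degrees([th,th2])); th=(th+th2)/2
f=np.array([[np.cos(th),-np.sin(th)],[np.sin(th),np.cos(th)]]); o=Q.mean(0)-f@[0,.02]; print("origin",o,"tee",o+f@[-.0634,0])
E
python3 c.py
```

```text
[[ 0.69543405  0.22425109]
 [ 0.66040709 -0.02126946]
 [ 0.45729024  0.00692374]
 [ 0.49076653  0.25134977]]
0.20575792008766694 0.24735619787035248
[-7.72170076 -7.95937071]
origin [0.57324615 0.09550075] tee [0.51043884 0.10414956]
```

Emit:
servo_tool([
  {"translation": [0,0,-4],"roll": -6.76},
  {"translation": [0,0,-4],"roll": -6.76},
  {"translation": [0,0,-4],"roll": -6.76},
  {"translation": [0,0,-4],"roll": -6.76},
  {"translation": [0,0,-4],"roll": -6.76},
  {"translation": [0,0,-4],"roll": -6.76},
  {"translation": [0,0,-4],"roll": -6.76},
  {"translation": [0,0,-4],"roll": -6.76},
  {"translation": [0,0,-4],"roll": -6.76},
])

```text
invalid input at $.increments[0]: expected keys translation, roll, gripper
```

Emit:
servo_tool([
  {"translation": [34,13,0]},
  {"translation": [34,13,0]},
  {"translation": [34,13,0]},
  {"translation": [34,13,0]},
  {"translation": [34,13,0]},
  {"translation": [34,13,0]},
  {"translation": [34,13,0]},
  {"translation": [34,13,0]},
  {"translation": [34,13,0]},
  {"translation": [34,13,0]},
  {"translation": [34,13,0]},
  {"translation": [34,13,0]},
  {"translation": [34,13,0]},
  {"translation": [34,13,0]},
  {"translation": [34,13,0]},
  {"translation": [34,13,0]},
  {"translation": [34,13,0]},
  {"translation": [34,13,0]},
  {"translation": [34,13,0]},
  {"translation": [34,13,0]},
])

```text
invalid input at $.increments[0]: expected keys translation, roll, gripper
```

```bash
cat > d.py <<'E'
from h import *
import sys
s=get_state(); c=wrist(); cv2.imwrite(f"pics/{sys.argv[1]}.png",c["img"][:,:,::-1])
R=Rn.from_quat(s["tool_rot"]).as_matrix(); print(s["clock"],s["tool_pos"],"phi",np.degrees(np.arctan2(R[1,0],R[0,0])),s["joints"])
for l in ("fixture","tee_grip","post_top"):
    for r in mark_of(c,l)[:2]: print(l,np.round(r["centre"],1),round(r["conf"],2), np.round(onz(c,r["centre"],{"post_top":.097,"tee_grip":.116}.get(l,0)),4))
E
python3 d.py w1
```

```text
1.45 [ 0.2094345  -0.53552032  0.21396355] phi 21.357894752307157 [-1.21800361e+00  3.19609520e-01  1.56451778e+00  8.81100765e-06
  1.25737221e+00 -1.99755807e-02]
```

View pics/w1.png

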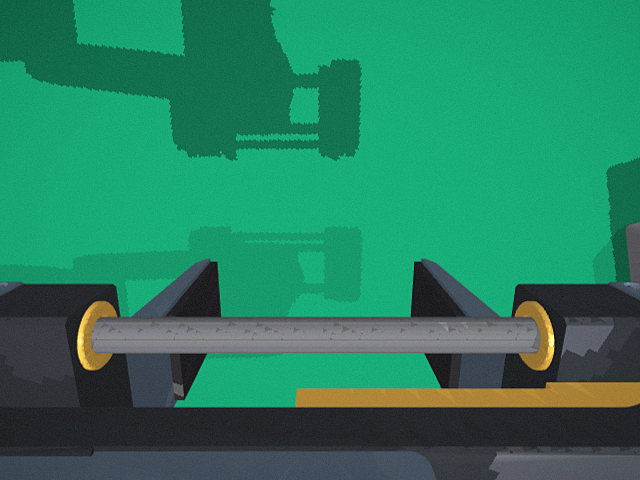

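The moves were refused because all three keys are required. This wrist view is still the start pose: bare bench, fingers below row 260. Useful viewing is above the fingers, on the tool's +x side, so I'll hover with the fixture on that side.

Emit:
servo_tool([
  {"translation": [0,0,-6],"roll": -6.76,"gripper": 91},
  {"translation": [0,0,-6],"roll": -6.76,"gripper": 91},
  {"translation": [0,0,-6],"roll": -6.76,"gripper": 91},
  {"translation": [0,0,-6],"roll": -6.76,"gripper": 91},
  {"translation": [0,0,-6],"roll": -6.76,"gripper": 91},
  {"translation": [0,0,-6],"roll": -6.76,"gripper": 91},
  {"translation": [0,0,-6],"roll": -6.76,"gripper": 91},
  {"translation": [0,0,-6],"roll": -6.76,"gripper": 91},
  {"translation": [0,0,-6],"roll": -6.76,"gripper": 91},
])

```text
clock: 2.4
tool_pos: [0.2094, -0.5355, 0.2683]
tool_rot: [0.752, 0.66, -0.0, 0.0]
ft_force: [1.0, -0.1, 0.3]
finger_gap: 0.0909
gripper_force: 0.0
```

Emit:
servo_tool([
  {"translation": [30,13.5,0],"roll": 0,"gripper": 91},
  {"translation": [30,13.5,0],"roll": 0,"gripper": 91},
  {"translation": [30,13.5,0],"roll": 0,"gripper": 91},
  {"translation": [30,13.5,0],"roll": 0,"gripper": 91},
  {"translation": [30,13.5,0],"roll": 0,"gripper": 91},
  {"translation": [30,13.5,0],"roll": 0,"gripper": 91},
  {"translation": [30,13.5,0],"roll": 0,"gripper": 91},
  {"translation": [30,13.5,0],"roll": 0,"gripper": 91},
  {"translation": [30,13.5,0],"roll": 0,"gripper": 91},
  {"translation": [30,13.5,0],"roll": 0,"gripper": 91},
  {"translation": [30,13.5,0],"roll": 0,"gripper": 91},
  {"translation": [30,13.5,0],"roll": 0,"gripper": 91},
  {"translation": [30,13.5,0],"roll": 0,"gripper": 91},
  {"translation": [30,13.5,0],"roll": 0,"gripper": 91},
  {"translation": [30,13.5,0],"roll": 0,"gripper": 91},
  {"translation": [30,13.5,0],"roll": 0,"gripper": 91},
  {"translation": [30,13.5,0],"roll": 0,"gripper": 91},
  {"translation": [30,13.5,0],"roll": 0,"gripper": 91},
  {"translation": [30,13.5,0],"roll": 0,"gripper": 91},
  {"translation": [30,13.5,0],"roll": 0,"gripper": 91},
])

```text
clock: 4.07
tool_pos: [0.559, 0.0239, 0.268]
tool_rot: [0.753, 0.657, 0.0, 0.0]
ft_force: [-0.2, -0.4, 0.6]
finger_gap: 0.0912
gripper_force: 0.0
```

```bash
python3 d.py w2
```

```text
4.0667 [0.55898421 0.02387125 0.26801212] phi 82.21536915522806 [ 2.22464332e-02  2.66106944e-01  1.50482050e+00 -2.09873462e-04
  1.37042785e+00  1.58155597e-01]
fixture [320.4 131.3] 0.87 [0.5744 0.0972 0.    ]
tee_grip [243.3 133. ] 0.57 [0.5113 0.1038 0.116 ]
post_top [395.2 130.5] 0.97 [0.6361 0.089  0.097 ]
```

View pics/w2.png

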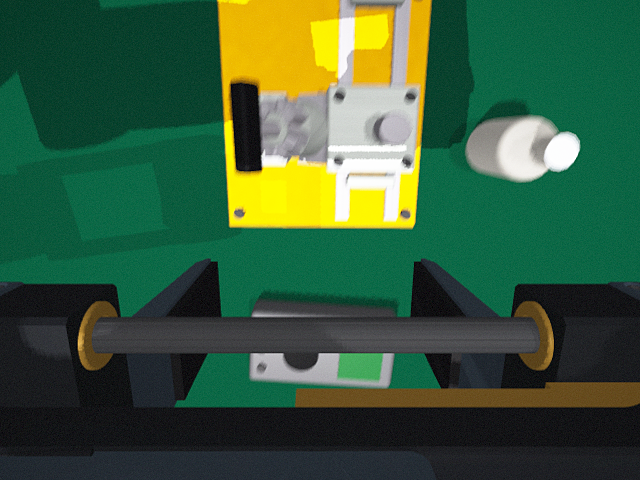

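Wrist view: the bar centre is near (246,126) and the post top near (394,126). The plate edges converge symmetrically, so the tool is square to the fixture. I'll take a closer second view, triangulating the bar by its dark silhouette.

Emit:
servo_tool([
  {"translation": [3,-10,13],"roll": 0,"gripper": 70},
  {"translation": [3,-10,13],"roll": 0,"gripper": 60},
  {"translation": [3,-10,13],"roll": 0,"gripper": 60},
  {"translation": [3,-10,13],"roll": 0,"gripper": 60},
  {"translation": [3,-10,13],"roll": 0,"gripper": 60},
  {"translation": [0,0,0],"roll": 0,"gripper": 60},
])

```text
clock: 4.77
tool_pos: [0.5069, 0.043, 0.2009]
tool_rot: [0.754, 0.657, -0.003, -0.002]
ft_force: [-1.4, 0.1, 0.1]
finger_gap: 0.0599
gripper_force: 0.0
```

```bash
python3 d.py w3; cat > e.py <<'E'
from h import *
w2=cv2.imread("pics/w2.png"); 
def bar(img,box):
    x0,y0,x1,y1=box; m=(img[y0:y1,x0:x1].max(2)<45).astype(np.uint8); k=cv2.connectedComponentsWithStats(m); i=1+np.argmax(k[2][1:,4])
    p=np.argwhere(k[1]==i)[:,::-1].astype(np.float32); r=cv2.minAreaRect(p); return np.array(r[0])+[x0,y0],r[1],r[2],k[2][i]
a=bar(w2,(200,60,300,200)); c=wrist(); b=bar(c["img"],(150,0,450,255)); print(a,b)
# pose of shot w2
R=Rn.from_quat([.753,.657,0,0]).as_matrix(); T=c["T_tool_cam"]; ph=np.radians(82.215)
R=np.array([[np.cos(ph),np.sin(ph),0],[np.sin(ph),-np.cos(ph),0],[0,0,-1]])
Rc=R@T[:3,:3]; o=R@T[:3,3]+[0.55898421,0.02387125,0.26801212]
c2=dict(K=c["K"],R=Rc.T,t=-Rc.T@o)
t=read_camera("top"); d=bar(t["img"],(270,280,325,310)); print(d)
rs=[ray(c2,a[0]),ray(c,b[0]),ray(t,d[0])]
print(tri(rs[:2]),tri(rs)); print("post",onz(c2,(395.2,130.5),.097), [tri([ray(c2,(395.2,130.5)),ray(c,r["centre"])]) for r in mark_of(c,"post_top")[:1]])
E
python3 e.py
```

```text
4.7667 [0.50690052 0.04298572 0.20091526] phi 82.14495221018876 [ 6.21337878e-02  2.28165136e-01  1.72823771e+00 -2.32883564e-04
  1.19165386e+00  1.99321823e-01]
fixture [386.  144.6] 0.82 [0.5791 0.0959 0.    ]
tee_grip [311.3 153. ] 0.93 [0.5118 0.103  0.116 ]
post_top [491.2 148.5] 0.75 [0.6345 0.0884 0.097 ]
(array([246.16270065, 126.52175903]), (87.91399383544922, 26.332351684570312), 86.3086166381836, array([  31,   23,   30,   88, 2229], dtype=int32)) (array([303.41674805, 149.50231934]), (115.09449005126953, 34.01465606689453), 88.40885925292969, array([ 135,   92,   36,  116, 3753], dtype=int32))
(array([282. , 292.5]), (7.0, 6.0), 90.0, array([ 9,  9,  7,  8, 36], dtype=int32))
(array([0.51340076, 0.10724656, 0.11412739]), [np.float64(0.001466133964017503), np.float64(0.0014661339640176024)]) (array([0.51528133, 0.11525237, 0.15071188]), [np.float64(0.009516950695063291), np.float64(0.008141567556180222), np.float64(0.016534515129171867)])
post [0.63610506 0.08900342 0.097     ] [(array([0.63775327, 0.08891434, 0.08878381]), [np.float64(7.40457844765023e-05), np.float64(7.40457844765152e-05)])]
```

View pics/w3.png

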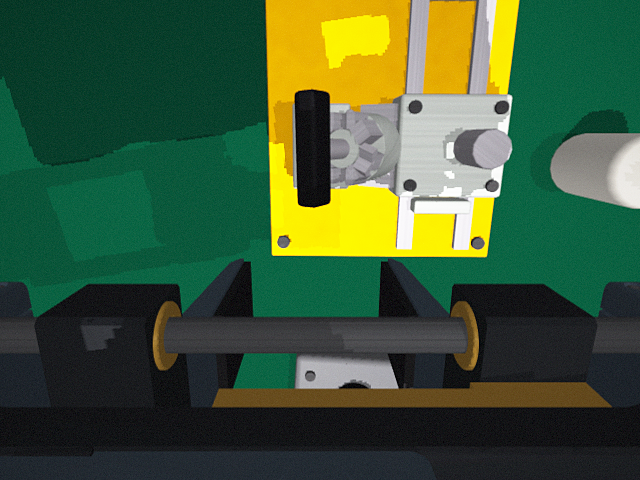

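The bar stays centred at about (312,149), square to the fingers. Tee is at about (0.512, 0.1055, 0.115). Moving above it now.

Emit:
servo_tool([
  {"translation": [20,-2.5,0],"roll": 0,"gripper": 42},
  {"translation": [20,-2.6,0],"roll": 0,"gripper": 42},
  {"translation": [20,-2.6,0],"roll": 0,"gripper": 42},
  {"translation": [0,0,20],"roll": 0,"gripper": 42},
  {"translation": [0,0,5],"roll": 0,"gripper": 42},
  {"translation": [0,0,0],"roll": 0,"gripper": 42},
  {"translation": [0,0,0],"roll": 0,"gripper": 42},
])

```text
clock: 5.7
tool_pos: [0.5115, 0.104, 0.178]
tool_rot: [0.754, 0.657, -0.0, -0.0]
ft_force: [-0.5, 1.5, 1.4]
finger_gap: 0.0423
gripper_force: 0.0
```

```bash
cat > g.py <<'E'
from h import *
import sys
s=get_state(); c=wrist(); t=read_camera("scene"); 
R=Rn.from_quat(s["tool_rot"]).as_matrix(); print(s["clock"],s["tool_pos"],"phi",np.degrees(np.arctan2(R[1,0],R[0,0])))
u,v=map(int,proj(t,[.515,.1,.12])); crop=cv2.resize(t["img"][v-75:v+75,u-100:u+100],(640,480),interpolation=cv2.INTER_CUBIC)
cv2.imwrite(f"pics/{sys.argv[1]}.png",cv2.resize(np.hstack([c["img"],crop]),(800,300))[:,:,::-1])
E
python3 g.py g1
```

```text
5.7 [0.51147696 0.10402257 0.178003  ] phi 82.1744841575011
```

View pics/g1.png

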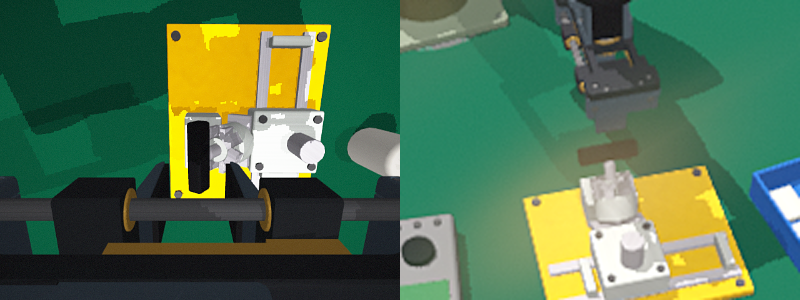

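The bar is laterally centred between the fingers: (199,157) in the half-size view, with the pads at 165 and 230. Descending and gripping.

Emit:
servo_tool([
  {"translation": [1.5,0.5,20],"roll": 0,"gripper": 42},
  {"translation": [0,0,20],"roll": 0,"gripper": 42},
  {"translation": [0,0,15],"roll": 0,"gripper": 42},
  {"translation": [0,0,10],"roll": 0,"gripper": 42},
  {"translation": [0,0,10],"roll": 0,"gripper": 42},
  {"translation": [0,0,0],"roll": 0,"gripper": 42},
  {"translation": [0,0,0],"roll": 0,"gripper": 42},
])

```text
clock: 6.38
tool_pos: [0.5124, 0.1057, 0.1031]
tool_rot: [0.754, 0.657, 0.0, 0.0]
ft_force: [-0.5, -0.6, -0.4]
finger_gap: 0.0421
gripper_force: 0.0
```

Emit:
servo_tool([
  {"translation": [0,0,0],"roll": 0,"gripper": 30},
  {"translation": [0,0,0],"roll": 0,"gripper": 20},
  {"translation": [0,0,0],"roll": 0,"gripper": 10},
  {"translation": [0,0,0],"roll": 0,"gripper": 10},
  {"translation": [0,0,0],"roll": 0,"gripper": 10},
  {"translation": [0,0,0],"roll": 0,"gripper": 10},
], force=45)

```text
clock: 6.88
tool_pos: [0.5145, 0.106, 0.1044]
tool_rot: [0.753, 0.657, 0.002, 0.002]
ft_force: [4.4, -0.6, 5.6]
finger_gap: 0.0243
gripper_force: 41.0
```

Emit:
servo_tool([
  {"translation": [0,-2.3,-3.3],"roll": 0,"gripper": 10},
  {"translation": [0,-2.3,-3.3],"roll": 0,"gripper": 10},
  {"translation": [0,-2.3,-3.3],"roll": 0,"gripper": 10},
  {"translation": [0,-2.3,-3.3],"roll": 0,"gripper": 10},
  {"translation": [0,-2.3,-3.3],"roll": 0,"gripper": 10},
  {"translation": [0,0,0],"roll": 0,"gripper": 10},
  {"translation": [0,0,0],"roll": 0,"gripper": 10},
  {"translation": [0,0,0],"roll": 0,"gripper": 10},
])

```text
clock: 7.55
tool_pos: [0.5047, 0.1073, 0.1192]
tool_rot: [0.753, 0.658, 0.003, 0.003]
ft_force: [11.6, -1.2, -8.9]
finger_gap: 0.0232
gripper_force: 43.2
```

Emit:
servo_tool([
  {"translation": [0,-1.0,-1.5],"roll": 0,"gripper": 10},
  {"translation": [0,-1.0,-1.5],"roll": 0,"gripper": 10},
  {"translation": [0,0,0],"roll": 0,"gripper": 10},
  {"translation": [0,0,0],"roll": 0,"gripper": 10},
], force=50)

```text
clock: 7.88
tool_pos: [0.5027, 0.1076, 0.122]
tool_rot: [0.753, 0.658, 0.003, 0.003]
ft_force: [11.8, -1.6, -10.2]
finger_gap: 0.0233
gripper_force: 47.6
```

```bash
python3 g.py g2
```

```text
7.8833 [0.50270602 0.10756376 0.12203301] phi 82.24006949256518
```

View pics/g2.png

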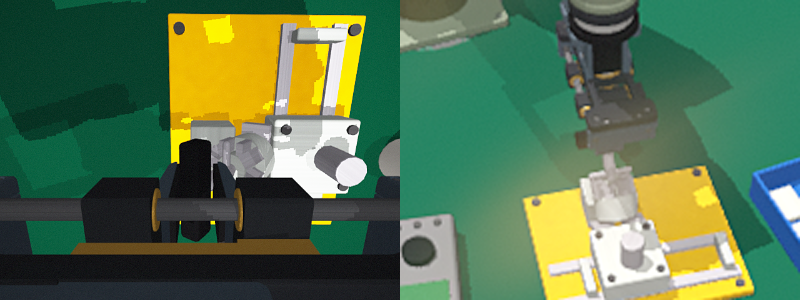

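Wrist view: the bar is held between the pads at (198,185), and the stem is now visibly longer in the scene crop at (610,170). Measured pull is about 21 mm at about 14 N. Twisting anticlockwise from above, which is negative roll.

Emit:
servo_tool([
  {"translation": [0,0,0],"roll": -4.5,"gripper": 10},
  {"translation": [0,0,0],"roll": -4.5,"gripper": 10},
  {"translation": [0,0,0],"roll": -4.5,"gripper": 10},
  {"translation": [0,0,0],"roll": -4.5,"gripper": 10},
  {"translation": [0,0,0],"roll": -4.5,"gripper": 10},
  {"translation": [0,0,0],"roll": -4.5,"gripper": 10},
  {"translation": [0,0,0],"roll": -4.5,"gripper": 10},
  {"translation": [0,0,0],"roll": -4.5,"gripper": 10},
  {"translation": [0,0,0],"roll": 0,"gripper": 10},
])

```text
clock: 8.73
tool_pos: [0.5031, 0.1077, 0.1228]
tool_rot: [0.512, 0.859, 0.003, 0.004]
ft_force: [11.8, -1.2, -5.8]
finger_gap: 0.0211
gripper_force: 49.9
```

```bash
python3 g.py g3; python3 -c "
from bench import *;s=get_state();print(s['moment'],s['ft_force'])"
```

```text
8.7333 [0.50314356 0.10766705 0.12275992] phi 118.37188496266269
[-0.39783874 -2.82602688  0.03455193] [11.53876171 -1.16532764 -5.91889326]
```

View pics/g3.png

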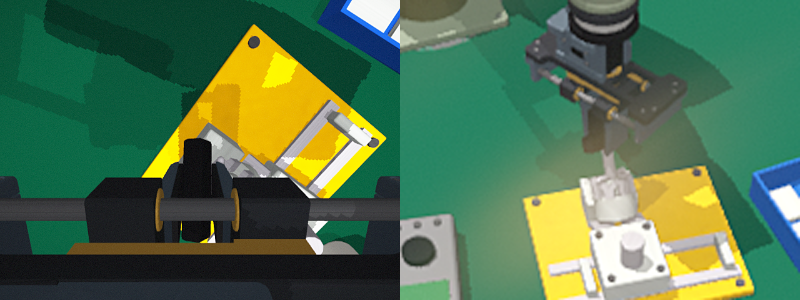

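The bar turned with the gripper to about 36° and still sits centred between the pads at (198,190). Continuing, with a 1 mm extra pull.

Emit:
servo_tool([
  {"translation": [0.3,-0.5,-0.8],"roll": 0,"gripper": 10},
  {"translation": [0,0,0],"roll": -4.5,"gripper": 10},
  {"translation": [0,0,0],"roll": -4.5,"gripper": 10},
  {"translation": [0,0,0],"roll": -4.5,"gripper": 10},
  {"translation": [0,0,0],"roll": -4.5,"gripper": 10},
  {"translation": [0,0,0],"roll": -4.5,"gripper": 10},
  {"translation": [0,0,0],"roll": -4.5,"gripper": 10},
  {"translation": [0,0,0],"roll": -4.5,"gripper": 10},
  {"translation": [0,0,0],"roll": -4.5,"gripper": 10},
  {"translation": [0,0,0],"roll": -2,"gripper": 10},
  {"translation": [0,0,0],"roll": 0,"gripper": 10},
  {"translation": [0,0,0],"roll": 0,"gripper": 10},
])

```text
clock: 9.83
tool_pos: [0.5018, 0.1081, 0.1229]
tool_rot: [0.206, 0.979, 0.001, 0.004]
ft_force: [11.7, -0.6, -9.4]
finger_gap: 0.0167
gripper_force: 49.8
```

```bash
python3 g.py g4; python3 -c "
from bench import *;s=get_state();print(s['moment'],s['ft_force'],s['joints'])"
```

```text
9.8333 [0.50178518 0.10812014 0.12285221] phi 156.2418786849196
[ 0.21387125 -2.65850803  0.26465689] [11.56975538  0.44319063 -8.59786008] [ 1.90206155e-01  2.98385119e-01  1.84599804e+00 -7.78310743e-04
  9.89377557e-01 -9.65407747e-01]
```

View pics/g4.png

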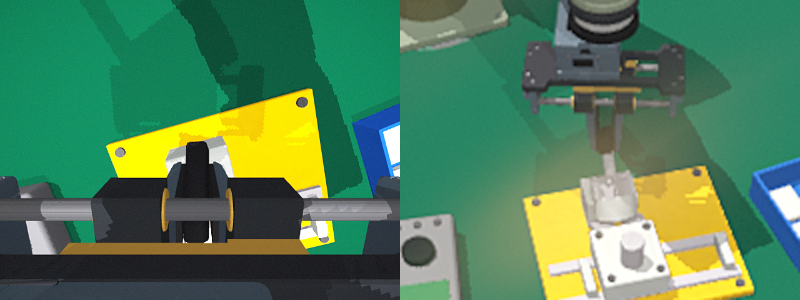

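The twist measures about 74° at the tool, so α is about 1.23, and the bar is held flat in a 16.7 mm gap. Letting it in along the axis and then opening.

Emit:
servo_tool([
  {"translation": [-1.1,0.3,1.6],"roll": 0,"gripper": 10},
  {"translation": [-1.1,0.3,1.6],"roll": 0,"gripper": 10},
  {"translation": [-1.1,0.3,1.6],"roll": 0,"gripper": 10},
  {"translation": [-1.1,0.3,1.6],"roll": 0,"gripper": 10},
  {"translation": [-1.1,0.3,1.6],"roll": 0,"gripper": 10},
  {"translation": [0,0,0],"roll": 0,"gripper": 10},
  {"translation": [0,0,0],"roll": 0,"gripper": 10},
  {"translation": [0,0,0],"roll": 0,"gripper": 10},
])

```text
clock: 10.6
tool_pos: [0.5026, 0.108, 0.1211]
tool_rot: [0.207, 0.978, 0.002, 0.0]
ft_force: [-12.5, -0.1, 40.2]
finger_gap: 0.0169
gripper_force: 50.7
```

The motion stopped after 2 mm with 40 N pushing back, so the pin is already resting on something, either the notch or the crown. I'll unload, open and look.

Emit:
servo_tool([
  {"translation": [1.1,-0.3,-2],"roll": 0,"gripper": 10},
  {"translation": [1.1,-0.3,-2],"roll": 0,"gripper": 10},
  {"translation": [0,0,-1],"roll": 0,"gripper": 10},
  {"translation": [0,0,0],"roll": 0,"gripper": 10},
  {"translation": [0,0,0],"roll": 0,"gripper": 10},
])

```text
clock: 11.02
tool_pos: [0.5024, 0.108, 0.1218]
tool_rot: [0.207, 0.978, 0.001, 0.001]
ft_force: [0.7, 0.7, 11.1]
finger_gap: 0.0171
gripper_force: 49.9
```

```bash
python3 -c "
from bench import *;s=get_state();print(s['moment'],s['ft_force'],s['tool_pos'])"
```

```text
[ 0.51233659 -0.77832278 -0.11911701] [ 0.744205    0.71131526 11.06660645] [0.50240249 0.10798278 0.12177686]
```

Emit:
servo_tool([
  {"translation": [0,0,-1],"roll": 0,"gripper": 20},
  {"translation": [0,0,0],"roll": 0,"gripper": 30},
  {"translation": [0,0,0],"roll": 0,"gripper": 44},
  {"translation": [0,0,0],"roll": 0,"gripper": 44},
  {"translation": [0,0,-20],"roll": 0,"gripper": 44},
  {"translation": [0,0,-30],"roll": 0,"gripper": 44},
  {"translation": [-30,0,-30],"roll": 0,"gripper": 44},
  {"translation": [-30,0,0],"roll": 0,"gripper": 44},
  {"translation": [0,0,0],"roll": 0,"gripper": 44},
  {"translation": [0,0,0],"roll": 0,"gripper": 44},
])

```text
clock: 11.85
tool_pos: [0.5556, 0.0826, 0.1995]
tool_rot: [0.207, 0.978, -0.0, -0.001]
ft_force: [-1.3, 0.0, -0.2]
finger_gap: 0.0442
gripper_force: 0.0
```

```bash
python3 d.py g5; cat > e2.py <<'E'
from h import *
# predicted bar outlines for candidate (pullout, twist)
s=get_state(); c=wrist(); im=c["img"][:,:,::-1].copy()
th=np.radians(-7.8); F=Rn.from_euler("z",th).as_matrix(); o=np.array([.5745,.0968,0]); L=Rn.from_euler("y",-35,degrees=True).as_matrix()
for (p,a,col) in [(.013,1.2,(0,255,0)),(.0175,.9,(0,0,255)),(0.0,0,(255,0,0))]:
    B=Rn.from_euler("z",a).as_matrix()
    V=[o+F@(np.array([-.045,0,.09])+L@([0,0,.032+p]+B@np.array([x,y,z]))) for x in(-.008,.008) for y in(-.036,.036) for z in (-.01,.01)]
    h=cv2.convexHull(np.array([proj(c,v) for v in V]).astype(np.int32)); cv2.polylines(im,[h],True,col,1)
cv2.imwrite("pics/ov5.png",im)
E
python3 e2.py
```

```text
11.85 [0.55564327 0.08258811 0.1995411 ] phi 156.11887129021605 [ 1.27032361e-01  3.09943325e-01  1.61618248e+00  8.77385986e-05
  1.21861379e+00 -1.02699217e+00]
fixture [364.4 324.8] 0.61 [0.6859 0.0801 0.    ]
fixture [336.3 224.2] 0.58 [0.5742 0.0954 0.    ]
tee_grip [317.9 166.9] 0.98 [0.5077 0.1045 0.116 ]
post_top [360.2 325.3] 0.6 [0.6334 0.0852 0.097 ]
post_top [338.9 226.2] 0.25 [0.554  0.1008 0.097 ]
```

View pics/ov5.png

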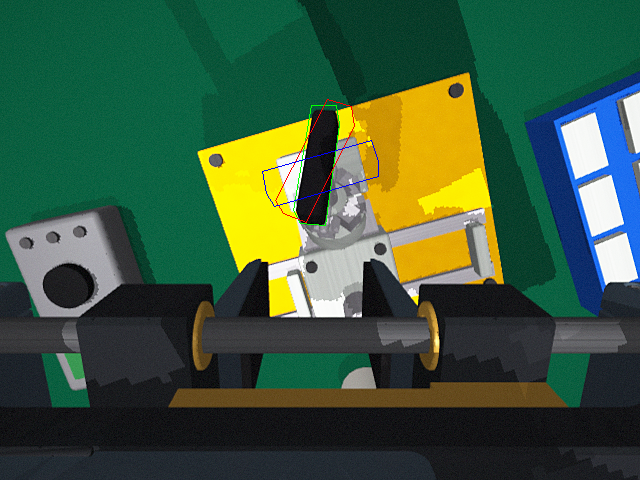

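The predicted outline for pull-out 0.013 and twist 1.2 (green) matches the bar at (318,167). The crown-rest (red) and start (blue) outlines do not. The tee is in the notch. Next is the post at about (0.6355, 0.0887), closing along the fixture's y.

Emit:
servo_tool([
  {"translation": [0,0,0],"roll": -5.4,"gripper": 60},
  {"translation": [0,0,0],"roll": -5.4,"gripper": 60},
  {"translation": [0,0,0],"roll": -5.3,"gripper": 60},
  {"translation": [-20,4.2,0],"roll": 0,"gripper": 60},
  {"translation": [-20,4.2,0],"roll": 0,"gripper": 60},
  {"translation": [-20,4.2,0],"roll": 0,"gripper": 60},
  {"translation": [-18.5,4.2,0],"roll": 0,"gripper": 60},
  {"translation": [0,0,30],"roll": 0,"gripper": 60},
  {"translation": [0,0,20],"roll": 0,"gripper": 60},
  {"translation": [0,0,0],"roll": 0,"gripper": 60},
  {"translation": [0,0,0],"roll": 0,"gripper": 60},
])

```text
clock: 13.02
tool_pos: [0.6347, 0.0896, 0.1497]
tool_rot: [0.067, 0.998, -0.0, -0.002]
ft_force: [-0.1, -0.2, 0.5]
finger_gap: 0.06
gripper_force: 0.0
```

```bash
cat > f.py <<'E'
from h import *
s=get_state(); R=Rn.from_quat(s["tool_rot"]).as_matrix(); print(s["clock"],s["tool_pos"],"phi",np.degrees(np.arctan2(R[1,0],R[0,0])),s["joints"][5],s["ft_force"])
for n in ("wrist","top","scene"):
    c=wrist() if n=="wrist" else read_camera(n)
    for l,z in (("post_top",.097),("tee_grip",.127)):
        for r in mark_of(c,l)[:1]: print(n,l,r["centre"],round(r["conf"],2),onz(c,r["centre"],z))
E
python3 f.py
```

```text
13.0167 [0.63474178 0.08955164 0.14968717] phi 172.32692397428227 -1.3146348250619715 [-0.13590506 -0.23881968  0.45954659]
wrist post_top [311.9, 261.3] 0.74 [0.63543949 0.08650376 0.097     ]
wrist tee_grip [315.0, 0.9] 0.87 [0.50535727 0.10588314 0.127     ]
scene post_top [318.5, 234.5] 0.95 [0.64531673 0.08313406 0.097     ]
```

Emit:
servo_tool([
  {"translation": [-0.7,-1.5,25],"roll": 0,"gripper": 60},
  {"translation": [0,0,25],"roll": 0,"gripper": 60},
  {"translation": [0,0,15],"roll": 0,"gripper": 60},
  {"translation": [0,0,14],"roll": 0,"gripper": 60},
  {"translation": [0,0,0],"roll": 0,"gripper": 45},
  {"translation": [0,0,0],"roll": 0,"gripper": 35},
  {"translation": [0,0,0],"roll": 0,"gripper": 15},
  {"translation": [0,0,0],"roll": 0,"gripper": 15},
  {"translation": [0,0,0],"roll": 0,"gripper": 15},
  {"translation": [0,0,0],"roll": 0,"gripper": 15},
], force=25)

```text
clock: 14.3
tool_pos: [0.6372, 0.088, 0.0729]
tool_rot: [0.067, 0.998, 0.0, 0.001]
ft_force: [-0.3, -0.2, 1.6]
finger_gap: 0.0271
gripper_force: 25.0
```

Emit:
servo_tool([
  {"translation": [0,8,0],"roll": 0,"gripper": 15},
  {"translation": [0,10,0],"roll": 0,"gripper": 15},
  {"translation": [0,10,0],"roll": 0,"gripper": 15},
  {"translation": [0,10,0],"roll": 0,"gripper": 15},
  {"translation": [0,10,0],"roll": 0,"gripper": 15},
  {"translation": [0,8,0],"roll": 0,"gripper": 15},
  {"translation": [0,6,0],"roll": 0,"gripper": 15},
  {"translation": [0,0,0],"roll": 0,"gripper": 15},
  {"translation": [0,0,0],"roll": 0,"gripper": 15},
])

```text
clock: 15.05
tool_pos: [0.6463, 0.1513, 0.0729]
tool_rot: [0.067, 0.998, 0.001, 0.002]
ft_force: [2.0, 2.4, 4.1]
finger_gap: 0.0271
gripper_force: 25.0
```

Emit:
servo_tool([
  {"translation": [0,3,0],"roll": 0,"gripper": 15},
  {"translation": [0,3,0],"roll": 0,"gripper": 15},
  {"translation": [0,3,0],"roll": 0,"gripper": 15},
  {"translation": [0,3,0],"roll": 0,"gripper": 15},
  {"translation": [0,0,0],"roll": 0,"gripper": 15},
  {"translation": [0,0,0],"roll": 0,"gripper": 15},
  {"translation": [0,0,0],"roll": 0,"gripper": 15},
])

```text
clock: 15.63
tool_pos: [0.6471, 0.1574, 0.0729]
tool_rot: [0.066, 0.998, -0.003, 0.001]
ft_force: [0.4, -11.6, 7.9]
finger_gap: 0.0271
gripper_force: 25.0
```

At the stop: 70 mm travelled, 11.6 N reaction. Opening with this slight preload and lifting off.

Emit:
servo_tool([
  {"translation": [0,0,0],"roll": 0,"gripper": 35},
  {"translation": [0,0,0],"roll": 0,"gripper": 50},
  {"translation": [0,-2,0],"roll": 0,"gripper": 64},
  {"translation": [0,-2,0],"roll": 0,"gripper": 64},
  {"translation": [0,0,0],"roll": 0,"gripper": 64},
  {"translation": [0,0,-15],"roll": 0,"gripper": 64},
  {"translation": [0,0,-30],"roll": 0,"gripper": 64},
  {"translation": [0,0,-35],"roll": 0,"gripper": 64},
  {"translation": [-25,0,-35],"roll": 0,"gripper": 64},
  {"translation": [-25,0,-10],"roll": 0,"gripper": 64},
  {"translation": [0,0,0],"roll": 0,"gripper": 64},
  {"translation": [0,0,0],"roll": 0,"gripper": 64},
])

```text
clock: 16.63
tool_pos: [0.6952, 0.1507, 0.1957]
tool_rot: [0.067, 0.998, 0.0, 0.0]
ft_force: [0.1, 0.5, -0.7]
finger_gap: 0.0642
gripper_force: 0.0
```

```bash
cat > k.py <<'E'
from h import *
s=get_state(); print(s["clock"],s["tool_pos"],s["ft_force"])
o=np.array([.5745,.0968]); th=np.radians(-7.8); F=np.array([[np.cos(th),-np.sin(th)],[np.sin(th),np.cos(th)]])
c=wrist()
for l,z in (("post_top",.097),("tee_grip",.127)):
    for r in mark_of(c,l)[:1]: X=onz(c,r["centre"],z); print(l,r["centre"],round(r["conf"],2),X,"fixture frame",F.T@(X[:2]-o))
t=read_camera("top")
for l in("tray","meter","bottle"):
    for r in mark_of(t,l)[:1]: print(l,r["centre"],r["conf"],onz(t,r["centre"],0))
# fit of pull-out and twist on the bar's silhouette
th=np.radians(-7.8); F3=Rn.from_euler("z",th).as_matrix(); L=Rn.from_euler("y",-35,degrees=True).as_matrix()
dark=(c["img"].max(2)<45).astype(np.uint8); dark[255:]=0; best=[]
from itertools import product
for p,a in product(np.arange(0,.025,.0015),np.arange(0,1.45,.05)):
    V=[np.array([.5745,.0968,0])+F3@(np.array([-.045,0,.09])+L@([0,0,.032+p]+Rn.from_euler("z",a).as_matrix()@np.array(q))) for q in product((-.008,.008),(-.036,.036),(-.01,.01))]
    m=np.zeros_like(dark); cv2.fillConvexPoly(m,cv2.convexHull(np.array([proj(c,v) for v in V]).astype(np.int32)),1)
    w=cv2.dilate(m,np.ones((25,25))); best.append((((m&dark).sum())/(((m|dark)&w).sum()+1),p,a))
print(sorted(best)[-5:])
E
python3 k.py
```

```text
16.6333 [0.69522758 0.1506628  0.19568871] [ 0.10644973  0.53715716 -0.7282976 ]
post_top [312.9, 167.7] 0.85 [0.64446479 0.15500832 0.097     ] fixture frame [0.06141769 0.06716508]
tray [191.9, 239.7] 0.97 [0.65274497 0.36689293 0.        ]
meter [397.4, 285.4] 0.8 [ 0.53931083 -0.14246998  0.        ]
bottle [320.1, 199.2] 0.78 [0.75650223 0.04772097 0.        ]
[(np.float64(0.0), np.float64(0.024), np.float64(1.2000000000000002)), (np.float64(0.0), np.float64(0.024), np.float64(1.25)), (np.float64(0.0), np.float64(0.024), np.float64(1.3)), (np.float64(0.0), np.float64(0.024), np.float64(1.35)), (np.float64(0.0), np.float64(0.024), np.float64(1.4000000000000001))]
```

```bash
python3 -c "
from bench import *
print(finish_job())"
```

```text
the job is handed in; nothing more can be done
None
```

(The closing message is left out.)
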